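# Load the bench mill and hold it running

### The arm

A 6-joint arm with a two-finger parallel gripper is mounted at the origin on the work surface. World frame = base frame: x ahead of the robot, y to its left, z up, the work surface at z = 0. Lengths are in mm, angles in rad, forces in N, time in s.
With the tool pointing down it reaches from about 275 to 750 mm from the base axis. Payload 10.2 kg.
Tool frame: the origin (TCP) lies on the front face of the gripper's body, between the roots of the fingers; the fingertips stand 73 mm ahead of it and the grasp point (between the pads) lies 54 mm ahead of it; z points along the fingers, y is the line along which they close (so a half turn about z gives the same grasp; the last joint's range is limited). The gripper opens to 85 mm and grips with 20 to 120 N. Pads are 22 mm wide; open, the fingers measure 114 mm over their backs; the gripper's body (76 mm by 85 mm) begins 54 mm behind the grasp point. The pads swing forward as they close: fully open they stand 13 mm farther back than shut.
Start: joints at [0.952, 0.313, 1.498, -0, 1.331, -0.223], TCP at [202.425, 484.413, 303.894] pointing down, gripper open.
Joint ranges: [-2.94, 2.94], [-0.97, 2.17], [0.19, 2.56], [-1.23, 4.37], [0.02, 3.11], [-2.88, 2.88]. Speed limits (rad/s): [2.39, 2.39, 3.01, 3.14, 3.14, 3.14].

### API

Orientations are given as a unit quaternion [w, x, y, z].
In Python, from rig import * gives the robot as it stands.
- The arm moves only by the tool step_arm, never from a script. Its argument "plan" is a list of rows, each an object with "offset": the shift along the tool's x, y, z in cm, a list of three; "rot": the turn, a rotation vector about the tool's x, y, z in degrees, a list of three; "gripper": the finger opening in cm, from 0 to 8.54. In form: [{"offset": [x, y, z], "rot": [wx, wy, wz], "gripper": gripper}, ...]. A call has 1 to 12 rows; each row is the pose to reach, as a shift and turn from the pose commanded when the call began, along the tool's axes at that moment; what a row does not reach only later rows make up. A row lasts 1/10 s, in which the tool goes at most 50 mm and 8.59 degrees, less where a joint would pass 70% of its speed; a pose out of reach is approached as far as the arm can. A call with a gripper value outside its range is refused whole. The fingers move at their own pace and stop on an object; "squeeze" is the grip in N (left out, the last holds). Time passes only in rows, so rows that repeat a pose let the fingers close. It gives the time, the measured TCP pose, the force, the opening and the grip force at its end, in the units of the state.
- sense(): the state, without advancing time (a new reading comes with each control period).
- capture(name): name is "side" or "top" or "wrist"; returns a dict with "color" (480x640x3 uint8, red, green, blue), "depth" (480x640 float32, mm along the optical axis (not along the pixel's ray), 0 where there is no reading), "vertical_fov" (degrees; the focal length in pixels is half the picture's height over the tangent of half this angle, whatever the lens; pixels are square), "cx", "cy" (the principal point, pixels), "k1" (the pictures are not rectified: a ray, as slopes to the right and down, at radius r is drawn at 1 + k1 r^2 times it, then the intrinsics apply), "rvec" (rotation vector, rad) and "tvec" (3), from world to camera coordinates, as OpenCV has them; the wrist camera has in their place "mount" (4x4, takes a point from camera to tool coordinates, whose origin is the TCP and whose axes are the flange's). Camera axes: x right, y down, z forward; pixel columns grow to the right and rows downward; lengths in mm; the calibration is good to about 2 mm. A picture is of the moment at which its call begins: read the wrist's pose just before it.
- finish_job(): hands the job in; it is judged then, once.
The state is a dict: "time_s": time; "joints": joint angles; "dq": joint speeds; "tau": joint torques, N m; "eef_pos": TCP position; "ee_rot": TCP orientation; "force": force on the tool from outside, world axes, zero at the start; "wrist_torque": the same for the moment, N m; "grip_width": opening from 0.0 (shut) to 1.0 (fully open); "grip_force": force on a finger pad.
Only numpy, scipy, OpenCV 4.12 (cv2) and the standard library are available. Lean on these libraries where they do the work, as an engineer would, in place of code of your own. Each camera call takes 0.05 s, during which the arm holds its last target. There are 200 camera calls.

### The job

Pick up the scoop by its black grip, pour all five grinding balls through the funnel into the clear jar of the bench mill, and set the empty scoop down upright on the bench, letting go of it. Only then, with the fingers, press the black spring pad on the control box down until its top is flush with the metal ring around it (halfway, 10 mm; never down to the stop) and keep it there for about three seconds; the program finishes while still holding the pad flush. Leave everything else on the bench where it is.

Things in the scene. Friction and masses are not known exactly. Their poses are not given: they have to be found in the camera images.
- mill: Bench mill, fixed. White square base 130 x 130 x 48 mm with a grey hump (50 x 110 mm, 85 mm high) centred 85 mm towards its +x; on the base a clear upright jar (40 mm outside, 34 mm bore) topped by a fixed steel funnel, rim 193 mm above the bench. Origin: on the jar axis, at bench level; z up.
- jar_floor (a point): Centre of the jar's inner floor, 52 mm above the bench, z up. The jar's bore is 34 mm wide and goes up 71 mm to the funnel's outlet (bore 30 mm).
- funnel_mouth (a point): Centre of the funnel's round mouth at rim height, 193 mm above the bench; mouth 110 mm inside diameter, 116 mm outside. Below the rim it has a 22 mm upright collar, then a 45 degree cone down to the 30 mm outlet.
- run_box: Hold-to-run control box of the mill, fixed to the bench: grey housing 120 (x) x 100 (y) x 50 mm with a round black spring pad in its top, surrounded by a fixed aluminium ring. Origin: underside centre.
- pad_top (a point): Centre of the pad's flat top, moves with the pad. The pad is 46 mm in diameter; untouched, its top is 72 mm above the bench, 10 mm above the ring's top.
- ring_top (a point): Centre of the ring at the height of its top, 62 mm above the bench, fixed. Ring 52 mm inside and 68 mm outside diameter. Pad flush with this height = halfway pressed = the run position.
- pad (a joint): How far the pad is pressed straight down, m: 0 untouched, 0.010 flush with the ring (run), 0.020 at the bottom stop (trips the mill). A spring pushes it back up: 5 N to start it, about 10 N at flush, 15 N at the stop.
- scoop: Loose aluminium scoop with the five balls, 106 x 51 mm, 0.11 kg empty. Origin: on the underside below the grip. Its -x end is the open spout, its +x end a closed wall (x = +49 mm); sides 42 mm high, 45 mm apart inside. The inner floor climbs 12 degrees towards the spout, so balls stay in when level; tip the spout down 50 degrees to pour. A bridge over it bears the grip.
- scoop_grip (a point): Point in the scoop's black grip, 80 mm above the scoop's underside, above its origin; axes as the scoop's. The grip is a block 30 mm long (x), 12 mm thick (y: pinch across this), from 56 to 100 mm above the underside.
- scoop_lip (a point): Middle of the spout's lip: x = -55 mm, 27 mm above the scoop's underside.
- ball0_center (a point): Centre of a white ceramic grinding ball, 14 mm diameter, 12 g; one of five alike, at first in the scoop.
- ball1_center (a point): Centre of a white ceramic grinding ball, 14 mm diameter, 12 g; one of five alike, at first in the scoop.
- ball2_center (a point): Centre of a white ceramic grinding ball, 14 mm diameter, 12 g; one of five alike, at first in the scoop.
- ball3_center (a point): Centre of a white ceramic grinding ball, 14 mm diameter, 12 g; one of five alike, at first in the scoop.
- ball4_center (a point): Centre of a white ceramic grinding ball, 14 mm diameter, 12 g; one of five alike, at first in the scoop.
- canister: Bystander: black plastic cylinder, 64 mm diameter, 50 mm high; origin underside centre.
- puck: Bystander: steel disc, 40 mm diameter, 12 mm high; origin underside centre.
- sample_box: Bystander: flat grey box 75 x 55 x 22 mm; origin underside centre.
- mouse: Bystander: round black mouse, 60 mm diameter, 34 mm high, on a 5 mm mat; origin underside centre.
- tweezers: Bystander: steel tweezers lying flat, about 120 mm long (x), 20 mm wide, 6 mm high; origin near the middle, on the underside.
- lidded_pot: Bystander: closed pot with a lid, 56 mm diameter, 75 mm high; origin underside centre.
Things that resemble listed ones, but are neither listed nor needed, are in the scene too. What is shaped like the run_box but blue or orange is not meant.

How it is judged:
By the outcome, as a careful person would: the job done as asked, in the order asked, and still so for the second after the job is handed in, while the arm keeps its last pose, push and grip.
It also fails if it takes over 72 s, if anything falls off the work surface, if the arm or the gripper's body presses on something with over 40 N, if the wrist force passes 120 N, or if a joint passes its speed limit or range.

## Working session

There is one attempt and no reset: what is moved stays moved. The work goes in short steps, Python scripts to look and compute and a tool call to move; the robot and the scene stay as the last step left them, time stands still between calls to the robot, and variables do not carry over. Pictures are saved under pics/ and viewed, at most 10 in all, crops included, and the job is handed in when it is done.

Besides the shell and the picture viewer there is one more tool, called after ">>>" by a JSON object that holds its "op" and its "data", one argument or row to a line. step_arm: Moves the arm, as the interface text tells. Its arguments: {"type":"object","properties":{"plan":{"type":"array"},"squeeze":{"type":"number"}},"required":["plan"]}

```bash
ls; mkdir -p pics; cat > h.py <<'E'
import numpy as np, cv2, pickle
from scipy.spatial.transform import Rotation as R
def pose():
    from rig import sense
    s=sense(); q=s["ee_rot"]; T=np.eye(4); T[:3,:3]=R.from_quat([q[1],q[2],q[3],q[0]]).as_matrix(); T[:3,3]=s["eef_pos"]; return s,T
def grab(n,save=None):
    from rig import capture
    s,T=pose(); c=capture(n)
    if n=="wrist": c["c2w"]=T@np.array(c["mount"])
    else:
        M=np.eye(4); M[:3,:3]=cv2.Rodrigues(np.array(c["rvec"],float))[0]; M[:3,3]=np.ravel(c["tvec"]); c["c2w"]=np.linalg.inv(M)
    c["f"]=240/np.tan(np.radians(c["vertical_fov"])/2)
    if save: cv2.imwrite("pics/"+save+".png",c["color"][...,::-1])
    pickle.dump(c,open("pics/"+(save or n)+".pkl","wb"))
    return c
def cloud(c):
    K=np.array([[c["f"],0,c["cx"]],[0,c["f"],c["cy"]],[0,0,1]])
    v,u=np.mgrid[:480,:640]; p=np.stack([u,v],-1).reshape(-1,1,2).astype(np.float64)
    n=cv2.undistortPoints(p,K,np.array([c["k1"],0,0,0,0.])).reshape(480,640,2)
    d=c["depth"][...,None]; P=np.concatenate([n*d,d],-1)
    W=P@c["c2w"][:3,:3].T+c["c2w"][:3,3]; W[c["depth"]<=0]=np.nan; return W
E
python3 - <<'E'
from h import *
for n in("top","side","wrist"): 
    c=grab(n,n+"0"); print(n,c["f"],c["k1"],c["c2w"].round(2).tolist())
s,T=pose();print(s);
E
```

```text
pics
top 468.4057442102177 -0.09953299964366116 [[0.12, -0.97, 0.22, 302.83], [-0.99, -0.12, 0.02, -100.11], [0.0, -0.22, -0.98, 1220.16], [0.0, 0.0, 0.0, 1.0]]
side 481.96012784892673 -0.0180399998086103 [[0.72, -0.44, 0.54, -11.66], [-0.69, -0.46, 0.55, -651.6], [0.01, -0.77, -0.64, 787.19], [0.0, 0.0, 0.0, 1.0]]
wrist 332.2909848169826 -0.015575119411872744 [[0.39, 0.88, 0.28, 130.41], [0.92, -0.37, -0.12, 514.63], [0.0, 0.31, -0.95, 373.65], [0.0, 0.0, 0.0, 1.0]]
{'time_s': 0.15, 'joints': array([ 9.51609586e-01,  3.13322916e-01,  1.49825731e+00, -6.50628179e-07,
        1.33102721e+00, -2.23387296e-01]), 'dq': array([-0.00093787, -0.00073334, -0.00146291,  0.00109578,  0.00110905,
        0.00057962]), 'tau': array([ 1.49331430e-03, -4.12371719e+01, -2.59795547e+01, -2.05305128e-04,
        3.24362911e-03, -5.69909764e-05]), 'eef_pos': array([202.34088231, 484.30283939, 303.46774844]), 'ee_rot': array([-2.07201625e-04,  1.96610381e-01,  9.80481566e-01, -4.63155409e-04]), 'force': array([ 0.45991177, -0.1670031 ,  0.33892428]), 'wrist_torque': array([ 0.00482865,  0.01244421, -0.00167421]), 'grip_force': 0.0, 'grip_width': 0.9994569647397495}
```

View pics/top0.png

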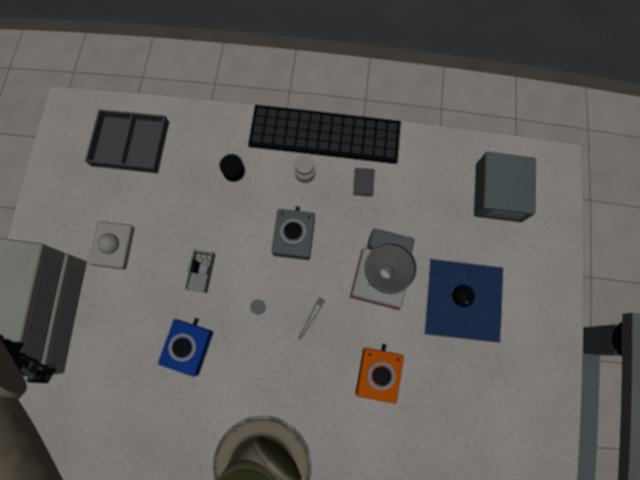

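View pics/side0.png

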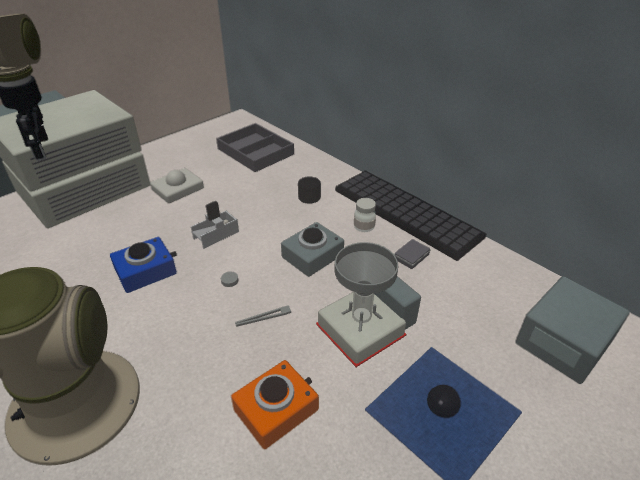

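The top view shows these things:
- **Scoop:** only candidate at (201,270), with the grip at about (206,258). The domed white dish at (110,244) is not one.
- **Run box:** the grey box at (293,232) fits. The blue one at (186,347) and the orange one at (381,375) are decoys.
- **Mill:** the funnel is at (390,268).

Next I'll measure these from depth and check the choice in a close crop.

```bash
cat > m.py <<'E'
from h import *
out=[]
for n in("top0","side0"):
    c=pickle.load(open(f"pics/{n}.pkl","rb")); W=cloud(c); col=c["color"].astype(int)
    X,Y,Z=W[...,0],W[...,1],W[...,2]; mx=col.max(-1)
    c0=W[258,206] if n=="top0" else W[212,212]; print(n,"grip pix",c0.round(0))
    near=np.hypot(X-c0[0],Y-c0[1])<75
    m=near&(Z>60)&(Z<110); p=W[m]; r=cv2.minAreaRect(p[:,:2].astype(np.float32)); print("grip",len(p),p[:,2].max(),p.mean(0).round(1),r)
    m=near&(Z>8)&(Z<55); p=W[m]; print("body",len(p),cv2.minAreaRect(p[:,:2].astype(np.float32)))
    u0=W[270,390] if n=="top0" else W[270,365]; print("funnel pix",u0.round(0))
    m=(np.hypot(X-u0[0],Y-u0[1])<110)&(Z>186)&(Z<202); p=W[m]
    print("rim",len(p),cv2.minEnclosingCircle(p[:,:2].astype(np.float32)),np.percentile(p[:,2],[50,95]))
    b0=W[231,293] if n=="top0" else W[237,313]; print("pad pix",b0.round(1))
    nb=np.hypot(X-b0[0],Y-b0[1])<22
    m=nb&(mx<70)&(Z>60); p=W[m]; print("pad",len(p),cv2.minEnclosingCircle(p[:,:2].astype(np.float32)),np.median(p[:,2]))
    m=(np.hypot(X-b0[0],Y-b0[1])<85)&(Z>35)&(Z<58); p=W[m]; print("box",len(p),cv2.minAreaRect(p[:,:2].astype(np.float32)),np.median(p[:,2]))
    print("hump",(W[240,390] if n=="top0" else W[285,405]).round(0))
a=cv2.imread("pics/top0.png")[220:320,160:270]; b=cv2.imread("pics/side0.png")[190:260,180:257]
f=lambda i:cv2.resize(i,(440,400),interpolation=cv2.INTER_CUBIC)
cv2.imwrite("pics/crop0.png",np.hstack([f(a),f(b)])[:, :800])
E
python3 m.py
```

```text
top0 grip pix [497. 216.  20.]
grip 120 103.52876965162818 [462.1 222.8  88.8] ((461.34552001953125, 221.6830596923828), (45.6277961730957, 30.334362030029297), 65.38615417480469)
body 601 ((467.82989501953125, 218.43057250976562), (67.02739715576172, 90.28523254394531), 85.78266143798828)
funnel pix [ 510. -255.   95.]
rim 283 ((499.3126525878906, -242.69239807128906), 58.90473556518555) [192.1230783  195.55978831]
pad pix [584.6  -5.3  71.6]
pad 225 ((584.4127197265625, -5.660800933837891), 21.79206657409668) 71.95073320530241
box 1284 ((586.9428100585938, -2.6615066528320312), (100.4104232788086, 121.69099426269531), 89.96976470947266) 50.05764506910293
hump [ 588. -250.   83.]
side0 grip pix [459. 224.  76.]
grip 203 102.79050079107822 [459.8 222.2  83.4] ((460.1015930175781, 224.82196044921875), (28.96724510192871, 27.451610565185547), 33.48844528198242)
body 904 ((459.9918518066406, 226.84921264648438), (60.48076629638672, 109.47872161865234), 87.34469604492188)
funnel pix [ 520. -224.  147.]
rim 565 ((498.1116027832031, -242.1422882080078), 59.62990951538086) [191.65131697 194.76919637]
pad pix [576.3 -15.9  73.3]
pad 161 ((579.1339721679688, -11.08936882019043), 20.335744857788086) 71.874206777979
box 1191 ((584.7418823242188, -3.4487876892089844), (123.36713409423828, 103.54952239990234), 0.22749210894107819) 49.96978077054882
hump [ 596. -270.   87.]
```

View pics/crop0.png

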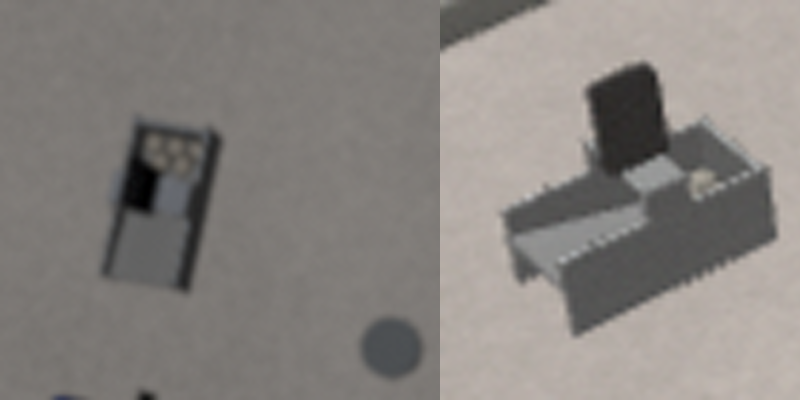

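The crop confirms it. The scoop has a black grip, its closed end with the balls faces +X, and its spout points toward the robot. It is yawed about -4°. I'll move to hover above the grip.

```bash
cat >> h.py <<'E'
def down(yaw):  # tool z down, tool y at azimuth yaw (deg)
    y=np.array([np.cos(np.radians(yaw)),np.sin(np.radians(yaw)),0]); z=np.array([0,0,-1.]); return np.column_stack([np.cross(y,z),y,z])
def delta(p,Rm,T=None):
    if T is None: T=pose()[1]
    print("off cm",(T[:3,:3].T@(np.array(p)-T[:3,3])/10).round(2),"rot deg",np.degrees(R.from_matrix(T[:3,:3].T@Rm).as_rotvec()).round(1))
E
python3 -c "
from h import *
delta([461,223,250],down(86))"
```

```text
off cm [-33.94 -14.13   5.35] rot deg [ -0.1  -0.  -18.7]
```

>>> {"op": "step_arm", "data": {
  "plan": [
    {"offset": [-8,-7,0],"rot": [0,0,-8],"gripper": 7},
    {"offset": [-16,-12,0],"rot": [0,0,-16],"gripper": 6},
    {"offset": [-33.9,-14.1,5.3],"rot": [0,0,-18.7],"gripper": 6},
    {"offset": [-33.9,-14.1,5.3],"rot": [0,0,-18.7],"gripper": 6},
    {"offset": [-33.9,-14.1,5.3],"rot": [0,0,-18.7],"gripper": 6},
    {"offset": [-33.9,-14.1,5.3],"rot": [0,0,-18.7],"gripper": 6},
    {"offset": [-33.9,-14.1,5.3],"rot": [0,0,-18.7],"gripper": 6},
    {"offset": [-33.9,-14.1,5.3],"rot": [0,0,-18.7],"gripper": 6},
    {"offset": [-33.9,-14.1,5.3],"rot": [0,0,-18.7],"gripper": 6},
    {"offset": [-33.9,-14.1,5.3],"rot": [0,0,-18.7],"gripper": 6},
    {"offset": [-33.9,-14.1,5.3],"rot": [0,0,-18.7],"gripper": 6},
    {"offset": [-33.9,-14.1,5.3],"rot": [0,0,-18.7],"gripper": 6}
  ]
}}

```text
time_s: 1.35
eef_pos: [460.2, 224.4, 251.2]
ee_rot: [0.0, 0.034, 0.999, 0.0]
force: [0.4, 0.1, 0.0]
grip_width: 0.702
grip_force: 0.0
```

```bash
python3 - <<'E'
from h import *
s,T=pose(); print(s["joints"].round(2),T.round(3))
c=grab("wrist","w1"); W=cloud(c); Z=W[...,2]
near=np.hypot(W[...,0]-461,W[...,1]-223)<75
for a,b in((96,110),(60,96),(36,50)):
    m=near&(Z>a)&(Z<b)
    p=W[m]; print(a,len(p),p.mean(0).round(1) if len(p) else 0, cv2.minAreaRect(p[:,:2].astype(np.float32)) if len(p) else 0)
E
```

```text
[ 0.22  0.33  1.61  0.    1.19 -1.28] [[-9.98000e-01  6.80000e-02  0.00000e+00  4.60213e+02]
 [ 6.80000e-02  9.98000e-01  0.00000e+00  2.24410e+02]
 [-0.00000e+00  0.00000e+00 -1.00000e+00  2.51202e+02]
 [ 0.00000e+00  0.00000e+00  0.00000e+00  1.00000e+00]]
96 666 [462.1 226.  100. ] ((462.98724365234375, 225.96826171875), (11.820910453796387, 29.854591369628906), 88.45549011230469)
60 193 [448.5 226.6  79.4] ((448.99609375, 226.65394592285156), (11.90180492401123, 2.3817455768585205), 87.93782806396484)
36 992 [471.3 225.4  41.5] ((460.9447937011719, 226.1824493408203), (51.04918670654297, 105.58243560791016), 87.35467529296875)
```

View pics/w1.png

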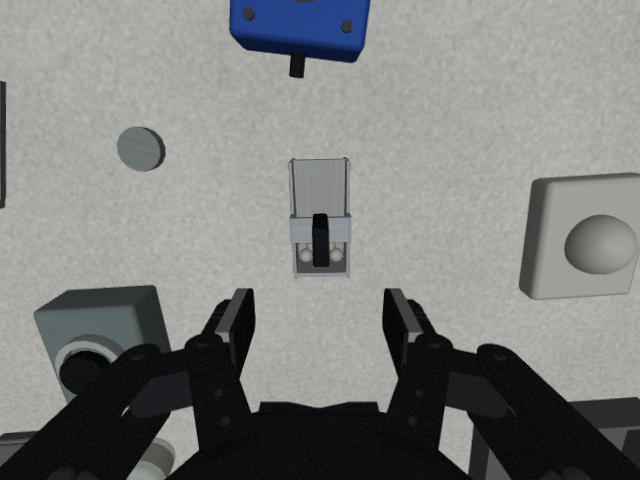

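The wrist view shows the grip at (320,240), with the spout up in the picture, toward the robot. It measures (463,226), yaw about -2°. I'll descend and grip.

>>> {"op": "step_arm", "data": {
  "plan": [
    {"offset": [-0.27,0.18,3],"rot": [0,0,-2],"gripper": 6},
    {"offset": [-0.27,0.18,6],"rot": [0,0,-2],"gripper": 5},
    {"offset": [-0.27,0.18,9],"rot": [0,0,-2],"gripper": 4},
    {"offset": [-0.27,0.18,10.5],"rot": [0,0,-2],"gripper": 4},
    {"offset": [-0.27,0.18,11.3],"rot": [0,0,-2],"gripper": 4},
    {"offset": [-0.27,0.18,11.3],"rot": [0,0,-2],"gripper": 4},
    {"offset": [-0.27,0.18,11.3],"rot": [0,0,-2],"gripper": 2.4},
    {"offset": [-0.27,0.18,11.3],"rot": [0,0,-2],"gripper": 1.6},
    {"offset": [-0.27,0.18,11.3],"rot": [0,0,-2],"gripper": 0.4},
    {"offset": [-0.27,0.18,11.3],"rot": [0,0,-2],"gripper": 0.4},
    {"offset": [-0.27,0.18,11.3],"rot": [0,0,-2],"gripper": 0.4},
    {"offset": [-0.27,0.18,11.3],"rot": [0,0,-2],"gripper": 0.4}
  ],
  "squeeze": 50
}}

```text
time_s: 2.6
eef_pos: [464.0, 225.4, 138.9]
ee_rot: [0.001, 0.017, 1.0, 0.0]
force: [-1.8, 0.9, 6.9]
grip_width: 0.132
grip_force: 49.3
```

>>> {"op": "step_arm", "data": {
  "plan": [
    {"offset": [0,0,-0.5],"rot": [0,0,0],"gripper": 0.4},
    {"offset": [0,0,-1.5],"rot": [0,0,0],"gripper": 0.4},
    {"offset": [0,0,-3],"rot": [0,0,0],"gripper": 0.4},
    {"offset": [0,0,-5],"rot": [0,0,0],"gripper": 0.4},
    {"offset": [0,0,-7.5],"rot": [0,0,0],"gripper": 0.4},
    {"offset": [0,0,-10],"rot": [0,0,0],"gripper": 0.4},
    {"offset": [0,0,-12.5],"rot": [0,0,0],"gripper": 0.4},
    {"offset": [0,0,-15],"rot": [0,0,0],"gripper": 0.4},
    {"offset": [0,0,-17],"rot": [0,0,0],"gripper": 0.4},
    {"offset": [0,0,-18],"rot": [0,0,0],"gripper": 0.4},
    {"offset": [0,0,-18.5],"rot": [0,0,0],"gripper": 0.4},
    {"offset": [0,0,-18.5],"rot": [0,0,0],"gripper": 0.4}
  ]
}}

```text
time_s: 3.8
eef_pos: [463.6, 225.2, 322.9]
ee_rot: [-0.0, 0.017, 1.0, -0.0]
force: [-0.6, 0.1, -1.8]
grip_width: 0.132
grip_force: 48.8
```

```bash
python3 - <<'E'
from h import *
s,T=pose(); print(s["joints"].round(2),s["force"].round(1),s["eef_pos"].round(1))
c=grab("side","s2"); W=cloud(c); X,Y,Z=np.moveaxis(W,-1,0)
# direction to scoop in tool: grip at 80 above scoop underside; find underside/height
m=(np.hypot(X-463,Y-226)<75)&(Z>190); p=W[m]; print(np.percentile(p[:,2],[1,5]).round(0))
a=p[(p[:,2]<275)]; print(cv2.minAreaRect(a[:,:2].astype(np.float32)))
# targets: scoop yaw g at mill, tilt th, lip at funnel +d
F=np.array([498.8,-242.4]); g=np.radians(-26); ex=np.array([np.cos(g),np.sin(g),0]); ez=np.array([0,0,1.])
H=85.  # grasp axis TCP -> scoop underside: 139
tc=139.
def tgt(th,d,h):
    t=np.radians(th); sx=np.cos(t)*ex+np.sin(t)*ez; sz=-np.sin(t)*ex+np.cos(t)*ez
    lip=np.r_[F,193+h]+d*ex; o=lip+55*sx-27*sz; y=np.cross(sz,sx); 
    Rm=np.column_stack([-sx,y,-sz]); return o+tc*sz,Rm
for th,d,h in((0,12,40),): 
    p,Rm=tgt(th,d,h); print(p.round(1)); delta(p,Rm)
T0=np.eye(4); T0[:3,3],T0[:3,:3]=tgt(0,12,40)
for th,h in((10,34),(16,28),(22,24),(30,20),(40,14),(50,10),(58,10)):
    p,Rm=tgt(th,12,h); print(th,p.round(0)); delta(p,Rm,T0)
E
```

```text
[ 0.22  0.28  1.49 -0.    1.37 -1.31] [-0.6  0.1 -1.8] [463.6 225.2 322.9]
[193. 204.]
((459.2090148925781, 225.90939331054688), (58.465030670166016, 108.69803619384766), 86.74751281738281)
[ 559.  -271.8  345. ]
off cm [-11.26 -49.34  -2.27] rot deg [-0.  -0.1 24. ]
10 [ 541. -263.  347.]
off cm [ 2.03  0.   -0.18] rot deg [ -0. -10.  -0.]
16 [ 529. -257.  344.]
off cm [ 3.3  -0.    0.12] rot deg [  0. -16.   0.]
22 [ 518. -252.  341.]
off cm [4.6  0.   0.36] rot deg [ -0. -22.   0.]
30 [ 502. -244.  337.]
off cm [6.34 0.   0.75] rot deg [ -0. -30.   0.]
40 [ 483. -235.  328.]
off cm [8.49 0.   1.68] rot deg [ -0. -40.   0.]
50 [ 464. -226.  317.]
off cm [10.54  0.    2.79] rot deg [  0. -50.   0.]
58 [ 450. -219.  309.]
off cm [12.08  0.    3.6 ] rot deg [ -0. -58.  -0.]
```

Lifted cleanly. I'll carry it to the funnel in two smooth calls.

>>> {"op": "step_arm", "data": {
  "plan": [
    {"offset": [0,-0.5,-1],"rot": [0,0,0],"gripper": 0.4},
    {"offset": [0,-1.5,-2],"rot": [0,0,0],"gripper": 0.4},
    {"offset": [-0.3,-3,-3],"rot": [0,0,1],"gripper": 0.4},
    {"offset": [-0.8,-5,-3.5],"rot": [0,0,2],"gripper": 0.4},
    {"offset": [-1.3,-7.5,-3.5],"rot": [0,0,3],"gripper": 0.4},
    {"offset": [-1.9,-10,-3.5],"rot": [0,0,4],"gripper": 0.4},
    {"offset": [-2.5,-13,-3.5],"rot": [0,0,5.5],"gripper": 0.4},
    {"offset": [-3.2,-16,-3.5],"rot": [0,0,7],"gripper": 0.4},
    {"offset": [-3.9,-19,-3.5],"rot": [0,0,8.5],"gripper": 0.4},
    {"offset": [-4.6,-22,-3.5],"rot": [0,0,10],"gripper": 0.4},
    {"offset": [-5.3,-25,-3.5],"rot": [0,0,11.5],"gripper": 0.4},
    {"offset": [-6,-27,-3.5],"rot": [0,0,13],"gripper": 0.4}
  ]
}}

```text
time_s: 5.05
eef_pos: [514.1, -49.2, 358.5]
ee_rot: [0.0, 0.132, 0.991, -0.0]
force: [0.6, 0.2, -2.4]
grip_width: 0.129
grip_force: 48.9
```

```bash
python3 -c "
from h import *
print(pose()[0]['joints'].round(2)); delta([559,-271.8,345],down(64))"
```

```text
[-0.32  0.26  1.43 -0.    1.46 -1.63]
off cm [-10.14 -20.31   1.37] rot deg [-0.   0.  10.9]
```

```bash
cat >> h.py <<'E'
F=np.array([498.8,-242.4])
def tgt(th,d,h,g=-38,tc=139.):
    g=np.radians(g); ex=np.array([np.cos(g),np.sin(g),0]); ez=np.array([0,0,1.])
    t=np.radians(th); sx=np.cos(t)*ex+np.sin(t)*ez; sz=-np.sin(t)*ex+np.cos(t)*ez
    lip=np.r_[F,193+h]+d*ex; o=lip+55*sx-27*sz; y=np.cross(sz,sx)
    return o+tc*sz,np.column_stack([-sx,y,-sz])
E
python3 -c "
from h import *
delta(*tgt(0,12,40)); print(tgt(0,12,40)[0])"
```

```text
off cm [ -9.74 -21.65   1.37] rot deg [-0.   0.  22.9]
[ 551.59672049 -283.64931885  345.        ]
```

>>> {"op": "step_arm", "data": {
  "plan": [
    {"offset": [-1,-2.5,0],"rot": [0,0,2],"gripper": 0.4},
    {"offset": [-2,-5,0],"rot": [0,0,5],"gripper": 0.4},
    {"offset": [-3.2,-7.5,0],"rot": [0,0,8],"gripper": 0.4},
    {"offset": [-4.4,-10,0.2],"rot": [0,0,11],"gripper": 0.4},
    {"offset": [-5.6,-12.5,0.4],"rot": [0,0,14],"gripper": 0.4},
    {"offset": [-6.8,-15,0.6],"rot": [0,0,17],"gripper": 0.4},
    {"offset": [-7.9,-17.5,0.9],"rot": [0,0,19],"gripper": 0.4},
    {"offset": [-8.9,-19.7,1.2],"rot": [0,0,21],"gripper": 0.4},
    {"offset": [-9.5,-21.2,1.4],"rot": [0,0,22.5],"gripper": 0.4},
    {"offset": [-9.7,-21.7,1.4],"rot": [0,0,22.9],"gripper": 0.4},
    {"offset": [-9.7,-21.7,1.4],"rot": [0,0,22.9],"gripper": 0.4},
    {"offset": [-9.7,-21.7,1.4],"rot": [0,0,22.9],"gripper": 0.4}
  ]
}}

```text
time_s: 6.25
eef_pos: [551.9, -280.6, 344.3]
ee_rot: [0.0, 0.324, 0.946, 0.0]
force: [-0.4, 0.7, -1.6]
grip_width: 0.135
grip_force: 48.9
```

```bash
python3 - <<'E'
from h import *
print(pose()[0]['joints'].round(2)); delta(*tgt(0,12,40))
for th,h in((8,36),(14,30),(20,25),(26,21),(34,18),(42,13),(50,10),(58,10)):
    print(th);delta(*tgt(th,12,h))
c=grab("side","s3"); cv2.imwrite("pics/s3c.png",cv2.resize(c["color"][180:400,250:500,::-1],(700,616))[:600])
E
```

```text
[-0.66  0.51  1.11  0.    1.52 -1.57]
off cm [-0.16 -0.26 -0.07] rot deg [0.  0.  0.2]
8
off cm [ 1.45 -0.26 -0.32] rot deg [ 0.  -8.   0.2]
14
off cm [ 2.71 -0.25 -0.06] rot deg [  0.  -14.    0.2]
20
off cm [ 4.   -0.25  0.23] rot deg [  0.  -20.    0.2]
26
off cm [ 5.31 -0.24  0.56] rot deg [  0.1 -26.    0.2]
34
off cm [ 7.04 -0.24  0.97] rot deg [  0.1 -34.    0.2]
42
off cm [ 8.75 -0.23  1.83] rot deg [  0.1 -42.    0.2]
50
off cm [10.38 -0.23  2.72] rot deg [  0.1 -50.    0.2]
58
off cm [11.92 -0.22  3.53] rot deg [  0.1 -58.    0.2]
```

View pics/s3c.png

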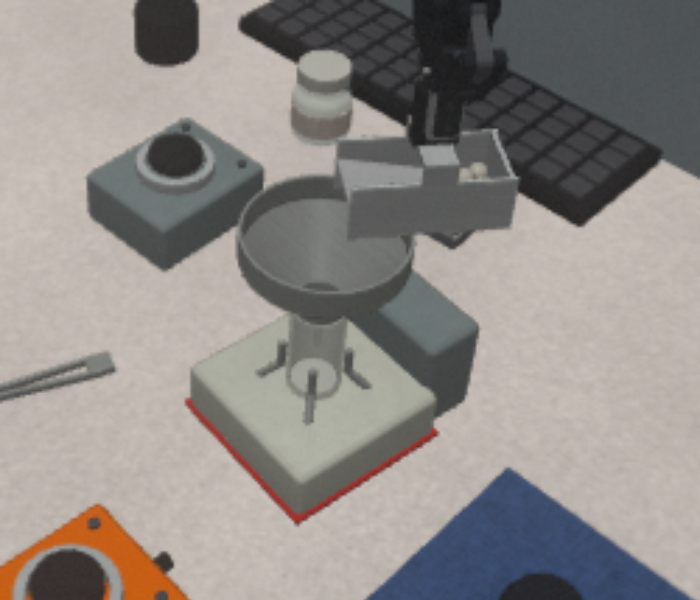

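The crop shows the scoop level with its balls at (475,172) and its lip over the funnel mouth at (340,170). I'll pour in small tilts.

>>> {"op": "step_arm", "data": {
  "plan": [
    {"offset": [0.7,-0.26,-0.2],"rot": [0,-4,0],"gripper": 0.4},
    {"offset": [1.45,-0.26,-0.3],"rot": [0,-8,0],"gripper": 0.4},
    {"offset": [2.1,-0.26,-0.2],"rot": [0,-11,0],"gripper": 0.4},
    {"offset": [2.7,-0.26,-0.05],"rot": [0,-14,0],"gripper": 0.4},
    {"offset": [3.1,-0.25,0.05],"rot": [0,-16,0],"gripper": 0.4},
    {"offset": [3.6,-0.25,0.15],"rot": [0,-18,0],"gripper": 0.4},
    {"offset": [4,-0.25,0.25],"rot": [0,-20,0],"gripper": 0.4},
    {"offset": [4.4,-0.25,0.35],"rot": [0,-22,0],"gripper": 0.4},
    {"offset": [4.9,-0.25,0.45],"rot": [0,-24,0],"gripper": 0.4},
    {"offset": [5.3,-0.25,0.55],"rot": [0,-26,0],"gripper": 0.4},
    {"offset": [5.3,-0.25,0.55],"rot": [0,-26,0],"gripper": 0.4},
    {"offset": [5.3,-0.25,0.55],"rot": [0,-26,0],"gripper": 0.4}
  ]
}}

```text
time_s: 7.5
eef_pos: [508.6, -250.3, 338.9]
ee_rot: [0.213, 0.316, 0.922, -0.073]
force: [1.1, -1.2, -1.0]
grip_width: 0.135
grip_force: 49.0
```

```bash
python3 - <<'E'
from h import *
print(pose()[0]['joints'].round(2)); 
for th,h in((26,21),(34,18),(42,13),(50,10),(58,10)):
    print(th);delta(*tgt(th,12,h))
c=grab("side","s4"); cv2.imwrite("pics/s4c.png",cv2.resize(c["color"][180:400,250:500,::-1],(700,616))[:600])
E
```

```text
[-0.66  0.22  1.58  0.    0.89 -1.58]
26
off cm [0.03 0.02 0.  ] rot deg [ 0.1 -0.   0.2]
34
off cm [ 1.78  0.02 -0.39] rot deg [ 0.1 -8.   0.1]
42
off cm [ 3.68  0.03 -0.36] rot deg [  0.1 -16.    0.1]
50
off cm [ 5.55  0.03 -0.28] rot deg [  0.1 -24.    0.1]
58
off cm [ 7.29  0.04 -0.22] rot deg [  0.1 -32.    0.1]
```

View pics/s4c.png

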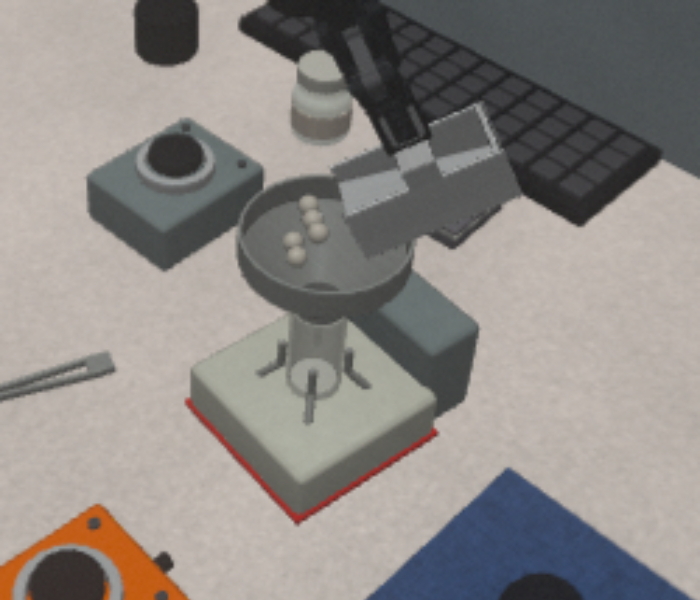

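All five balls are out and rolling in the funnel at (310,230). I'll back away upright and check the jar.

```bash
python3 - <<'E'
from h import *
for th,h in((26,35),(13,50),(0,80)):
    print(th);delta(*tgt(th,12,h))
E
```

```text
26
off cm [-0.56  0.03 -1.27] rot deg [ 0.1 -0.   0.1]
13
off cm [-3.6   0.02 -1.1 ] rot deg [ 0.1 13.   0.1]
0
off cm [-6.89  0.02 -1.77] rot deg [ 0.  26.   0.2]
```

>>> {"op": "step_arm", "data": {
  "plan": [
    {"offset": [0,0,0],"rot": [0,0,0],"gripper": 0.4},
    {"offset": [-0.3,0,-0.6],"rot": [0,0,0],"gripper": 0.4},
    {"offset": [-0.6,0,-1.3],"rot": [0,0,0],"gripper": 0.4},
    {"offset": [-1.6,0,-1.2],"rot": [0,4,0],"gripper": 0.4},
    {"offset": [-2.6,0,-1.1],"rot": [0,9,0],"gripper": 0.4},
    {"offset": [-3.6,0,-1.1],"rot": [0,13,0],"gripper": 0.4},
    {"offset": [-4.7,0,-1.3],"rot": [0,18,0],"gripper": 0.4},
    {"offset": [-5.8,0,-1.5],"rot": [0,22,0],"gripper": 0.4},
    {"offset": [-6.9,0,-1.8],"rot": [0,26,0.2],"gripper": 0.4},
    {"offset": [-6.9,0,-1.8],"rot": [0,26,0.2],"gripper": 0.4},
    {"offset": [-6.9,0,-1.8],"rot": [0,26,0.2],"gripper": 0.4},
    {"offset": [-6.9,0,-1.8],"rot": [0,26,0.2],"gripper": 0.4}
  ]
}}

```text
time_s: 8.75
eef_pos: [551.0, -283.7, 384.9]
ee_rot: [0.001, 0.326, 0.945, 0.0]
force: [0.2, 0.3, -1.5]
grip_width: 0.136
grip_force: 49.0
```

```bash
python3 - <<'E'
from h import *
s,T=pose(); print(s['joints'].round(2),s['force'],s['eef_pos'])
c=grab("side","s5"); a=cv2.resize(c["color"][220:350,310:440,::-1],(400,400)); t=grab("top","t5"); b=cv2.resize(t["color"][220:320,340:440,::-1],(400,400))
cv2.imwrite("pics/s5c.png",np.hstack([a,b]))
# put-down offset: original place, scoop yaw -2
delta([463,226,370],down(88))
E
```

```text
[-0.66  0.5   1.02  0.    1.62 -1.57] [ 0.20302058  0.30143892 -1.51989016] [ 550.96806546 -283.65275001  384.88026575]
off cm [38.34 34.7   1.5 ] rot deg [  0.    0.1 -36.1]
```

View pics/s5c.png

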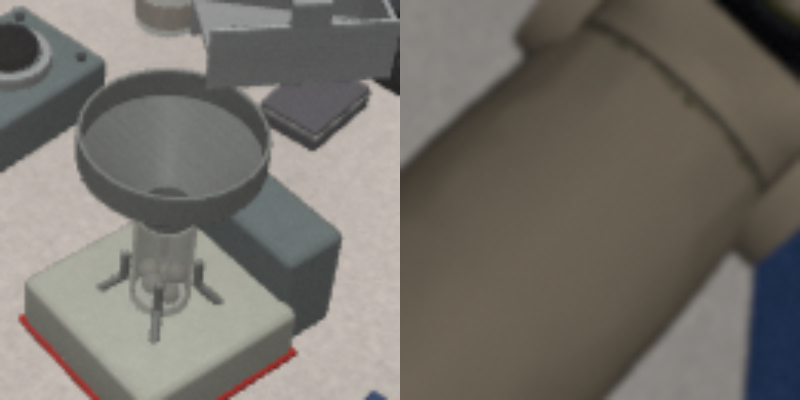

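The left half shows the balls in the jar at (160,285) and the visible part of the funnel empty. I'll take the scoop back to its old spot.

>>> {"op": "step_arm", "data": {
  "plan": [
    {"offset": [1,1,0],"rot": [0,0,-1],"gripper": 0.4},
    {"offset": [3,3,0],"rot": [0,0,-3],"gripper": 0.4},
    {"offset": [6,5.5,0],"rot": [0,0,-6],"gripper": 0.4},
    {"offset": [9,8,0],"rot": [0,0,-9],"gripper": 0.4},
    {"offset": [12,10.9,0],"rot": [0,0,-12],"gripper": 0.4},
    {"offset": [15,13.6,0],"rot": [0,0,-15],"gripper": 0.4},
    {"offset": [18,16.3,0],"rot": [0,0,-18],"gripper": 0.4},
    {"offset": [21,19,0],"rot": [0,0,-21],"gripper": 0.4},
    {"offset": [24,21.7,0],"rot": [0,0,-24],"gripper": 0.4},
    {"offset": [27,24.4,0],"rot": [0,0,-27],"gripper": 0.4},
    {"offset": [30,27.1,0],"rot": [0,0,-30],"gripper": 0.4},
    {"offset": [33,29.8,0],"rot": [0,0,-33],"gripper": 0.4}
  ]
}}

```text
time_s: 10.05
eef_pos: [474.2, 155.6, 385.4]
ee_rot: [0.001, 0.043, 0.999, 0.0]
force: [1.2, 0.1, -1.3]
grip_width: 0.133
grip_force: 49.0
```

>>> {"op": "step_arm", "data": {
  "plan": [
    {"offset": [0,0,0],"rot": [0,0,0],"gripper": 0.4},
    {"offset": [0,0,0],"rot": [0,0,0],"gripper": 0.4}
  ]
}}

```text
time_s: 10.25
eef_pos: [474.7, 154.5, 385.2]
ee_rot: [0.001, 0.044, 0.999, 0.0]
force: [0.3, -0.2, -1.4]
grip_width: 0.133
grip_force: 49.2
```

```bash
python3 - <<'E'
from h import *
delta([463,226,200],down(88))
t=grab("top","t6"); W=cloud(t); X,Y,Z=np.moveaxis(W,-1,0); m=(np.hypot(X-F[0],Y-F[1])<50); 
r=np.hypot(X-F[0],Y-F[1]); q=m&(r>18)
exp=193-22-(55-r); print("cone residual >6mm:",(Z-exp>6)[q].sum(), q.sum(), np.nanpercentile((Z-exp)[q],[5,50,95,99]).round(1))
print("jar centre z",np.nanpercentile(Z[r<10],[5,50,95]).round(0))
E
```

```text
off cm [ 1.81  7.01 18.52] rot deg [ 0.   0.1 -3. ]
cone residual >6mm: 6 1462 [-113.5    0.2    3.9    5.4]
jar centre z [58. 70. 76.]
```

The funnel is empty and the jar has balls in it. I'll lower the scoop.

>>> {"op": "step_arm", "data": {
  "plan": [
    {"offset": [0.6,2.3,4],"rot": [0,0,-1],"gripper": 0.4},
    {"offset": [1.2,4.6,8],"rot": [0,0,-2],"gripper": 0.4},
    {"offset": [1.8,6.5,12],"rot": [0,0,-3],"gripper": 0.4},
    {"offset": [1.8,7,16],"rot": [0,0,-3],"gripper": 0.4},
    {"offset": [1.8,7,19],"rot": [0,0,-3],"gripper": 0.4},
    {"offset": [1.8,7,21.5],"rot": [0,0,-3],"gripper": 0.4},
    {"offset": [1.8,7,23],"rot": [0,0,-3],"gripper": 0.4},
    {"offset": [1.8,7,23.8],"rot": [0,0,-3],"gripper": 0.4},
    {"offset": [1.8,7,24.2],"rot": [0,0,-3],"gripper": 0.4},
    {"offset": [1.8,7,24.2],"rot": [0,0,-3],"gripper": 0.4},
    {"offset": [1.8,7,24.2],"rot": [0,0,-3],"gripper": 0.4},
    {"offset": [1.8,7,24.2],"rot": [0,0,-3],"gripper": 0.4}
  ]
}}

```text
time_s: 11.5
eef_pos: [463.9, 225.5, 143.8]
ee_rot: [0.001, 0.018, 1.0, 0.0]
force: [0.5, 0.5, -2.4]
grip_width: 0.133
grip_force: 49.2
```

```bash
python3 - <<'E'
from h import *
s,T=pose(); print(s['force'],s['eef_pos'])
c=grab("side","s7"); W=cloud(c); X,Y,Z=np.moveaxis(W,-1,0)
m=(np.hypot(X-461,Y-226)<58)&(Z>-5)&(Z<48)
# nearest body lower edge: image columns' bottom scoop pixel heights
g=(c["color"].max(-1)<120)&m; 
print(np.percentile(Z[g],[1,3,5,10]).round(1), np.percentile(Z[m],[1,5]).round(1))
E
```

```text
[ 0.46946223  0.51185481 -2.40969703] [463.94540767 225.52494398 143.83023638]
[ 6.9  9.  10.1 12.9] [-2.1 -0.6]
```

>>> {"op": "step_arm", "data": {
  "plan": [
    {"offset": [0,0,0.2],"rot": [0,0,0],"gripper": 0.4},
    {"offset": [0,0,0.35],"rot": [0,0,0],"gripper": 0.4},
    {"offset": [0,0,0.45],"rot": [0,0,0],"gripper": 0.4},
    {"offset": [0,0,0.5],"rot": [0,0,0],"gripper": 0.4},
    {"offset": [0,0,0.5],"rot": [0,0,0],"gripper": 0.4},
    {"offset": [0,0,0.5],"rot": [0,0,0],"gripper": 0.4}
  ]
}}

```text
time_s: 12.15
eef_pos: [463.6, 225.6, 138.9]
ee_rot: [0.0, 0.018, 1.0, 0.0]
force: [-4.4, -0.9, 9.1]
grip_width: 0.13
grip_force: 50.9
```

Touchdown. I'll let go and rise.

>>> {"op": "step_arm", "data": {
  "plan": [
    {"offset": [0,0,0],"rot": [0,0,0],"gripper": 1.6},
    {"offset": [0,0,0],"rot": [0,0,0],"gripper": 2.2},
    {"offset": [0,0,0],"rot": [0,0,0],"gripper": 3},
    {"offset": [0,0,0],"rot": [0,0,0],"gripper": 4},
    {"offset": [0,0,-0.5],"rot": [0,0,0],"gripper": 4},
    {"offset": [0,0,-1.5],"rot": [0,0,0],"gripper": 4},
    {"offset": [0,0,-3.5],"rot": [0,0,0],"gripper": 4},
    {"offset": [0,0,-6],"rot": [0,0,0],"gripper": 4},
    {"offset": [0,0,-9],"rot": [0,0,0],"gripper": 4},
    {"offset": [0,0,-12],"rot": [0,0,0],"gripper": 4},
    {"offset": [0,0,-12],"rot": [0,0,0],"gripper": 4},
    {"offset": [0,0,-12],"rot": [0,0,0],"gripper": 4}
  ]
}}

```text
time_s: 13.35
eef_pos: [463.5, 225.4, 258.8]
ee_rot: [0.001, 0.018, 1.0, 0.0]
force: [-0.4, -0.3, -0.5]
grip_width: 0.47
grip_force: 0.0
```

```bash
python3 - <<'E'
from h import *
s,T=pose(); c=grab("wrist","w8"); W=cloud(c); Z=W[...,2]
near=np.hypot(W[...,0]-461,W[...,1]-223)<75
for a,b in((90,110),(36,50)):
    p=W[near&(Z>a)&(Z<b)]; print(a,len(p),np.median(p[:,2]), cv2.minAreaRect(p[:,:2].astype(np.float32)))
delta([585,-5,175],down(88))
E
```

```text
90 670 100.0272035249373 ((462.4779052734375, 226.21104431152344), (11.711402893066406, 29.962261199951172), 87.82328796386719)
36 953 41.958288304380744 ((460.34722900390625, 226.23460388183594), (51.094905853271484, 105.42757415771484), 87.87635803222656)
off cm [-13.   -22.59   8.28] rot deg [ 0.  -0.  -0.1]
```

The scoop stands upright where it was. Next I'll close the fingers and hover over the grey box's pad.

>>> {"op": "step_arm", "data": {
  "plan": [
    {"offset": [-2,-4,0],"rot": [0,0,0],"gripper": 2},
    {"offset": [-4,-8,0],"rot": [0,0,0],"gripper": 0},
    {"offset": [-6.5,-12,1],"rot": [0,0,0],"gripper": 0},
    {"offset": [-9,-16,2],"rot": [0,0,0],"gripper": 0},
    {"offset": [-11.5,-20,3.5],"rot": [0,0,0],"gripper": 0},
    {"offset": [-13,-22.6,5],"rot": [0,0,0],"gripper": 0},
    {"offset": [-13,-22.6,5.8],"rot": [0,0,0],"gripper": 0},
    {"offset": [-13,-22.6,5.8],"rot": [0,0,0],"gripper": 0},
    {"offset": [-13,-22.6,5.8],"rot": [0,0,0],"gripper": 0},
    {"offset": [-13,-22.6,5.8],"rot": [0,0,0],"gripper": 0}
  ],
  "squeeze": 20
}}

```text
time_s: 14.4
eef_pos: [585.2, -4.0, 200.7]
ee_rot: [0.001, 0.017, 1.0, 0.0]
force: [0.5, -0.8, -0.2]
grip_width: -0.0
grip_force: 0.0
```

```bash
python3 - <<'E'
from h import *
s,T=pose(); print(s['eef_pos'],s['force'],s['grip_width']); c=grab("wrist","w9"); W=cloud(c); X,Y,Z=np.moveaxis(W,-1,0)
n=np.hypot(X-585,Y+5)<40
for nm,m in(("pad",n&(Z>67)&(Z<77)),("ring",n&(Z>58)&(Z<66))):
    p=W[m]; print(nm,len(p),np.median(p[:,2]) if len(p) else 0, cv2.minEnclosingCircle(p[:,:2].astype(np.float32)) if len(p) else 0)
m=(np.hypot(X-585,Y+5)<85)&(Z>44)&(Z<55);p=W[m];print(cv2.minAreaRect(p[:,:2].astype(np.float32)))
cv2.imwrite("pics/w9c.png",c["color"][...,::-1])
E
```

```text
[585.19845015  -4.02082718 200.68725151] [ 0.45291412 -0.75797814 -0.20333527] -0.0004885966190768246
pad 3568 72.21556714285069 ((586.6864013671875, -2.9662954807281494), 22.95107650756836)
ring 2856 62.10441254146916 ((586.7369995117188, -2.9003586769104004), 34.016517639160156)
((586.2864379882812, -2.9989166259765625), (119.16759490966797, 100.32978820800781), 0.05364161729812622)
```

View pics/w9c.png

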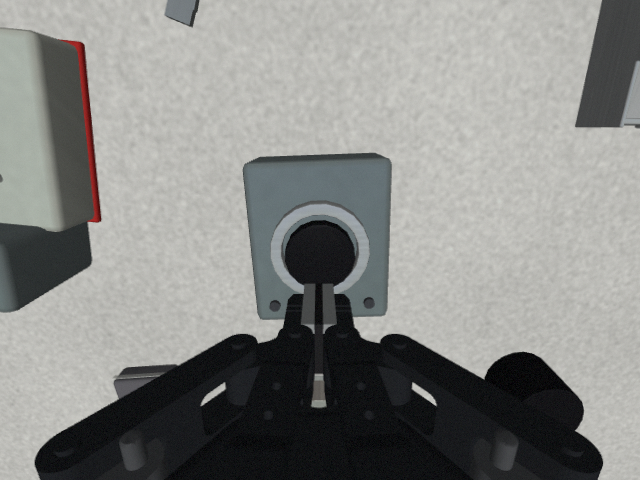

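The wrist view shows the grey box with its pad at (320,255) and the shut fingers well inside the ring. The pad centre measures (586.7,-3). I'll descend to just above it.

>>> {"op": "step_arm", "data": {
  "plan": [
    {"offset": [-0.15,0.1,2],"rot": [0,0,0],"gripper": 0},
    {"offset": [-0.15,0.1,4],"rot": [0,0,0],"gripper": 0},
    {"offset": [-0.15,0.1,4.8],"rot": [0,0,0],"gripper": 0},
    {"offset": [-0.15,0.1,5.1],"rot": [0,0,0],"gripper": 0},
    {"offset": [-0.15,0.1,5.3],"rot": [0,0,0],"gripper": 0},
    {"offset": [-0.15,0.1,5.3],"rot": [0,0,0],"gripper": 0},
    {"offset": [-0.15,0.1,5.3],"rot": [0,0,0],"gripper": 0},
    {"offset": [-0.15,0.1,5.3],"rot": [0,0,0],"gripper": 0}
  ]
}}

```text
time_s: 15.25
eef_pos: [587.1, -4.1, 147.5]
ee_rot: [0.001, 0.018, 1.0, 0.0]
force: [0.5, -0.2, 1.2]
grip_width: 0.001
grip_force: 0.0
```

>>> {"op": "step_arm", "data": {
  "plan": [
    {"offset": [0,0,0.2],"rot": [0,0,0],"gripper": 0},
    {"offset": [0,0,0.2],"rot": [0,0,0],"gripper": 0},
    {"offset": [0,0,0.2],"rot": [0,0,0],"gripper": 0}
  ]
}}

```text
time_s: 15.55
eef_pos: [586.9, -4.1, 145.0]
ee_rot: [0.0, 0.018, 1.0, 0.0]
force: [0.1, 0.5, -0.3]
grip_width: 0.0
grip_force: 0.0
```

>>> {"op": "step_arm", "data": {
  "plan": [
    {"offset": [0,0,0.2],"rot": [0,0,0],"gripper": 0},
    {"offset": [0,0,0.2],"rot": [0,0,0],"gripper": 0},
    {"offset": [0,0,0.2],"rot": [0,0,0],"gripper": 0}
  ]
}}

```text
time_s: 15.85
eef_pos: [587.0, -4.1, 143.4]
ee_rot: [0.0, 0.018, 1.0, 0.0]
force: [-0.9, -0.8, 4.9]
grip_width: 0.001
grip_force: 2.6
```

Contact came at TCP z of about 145, so flush should be about 135.

>>> {"op": "step_arm", "data": {
  "plan": [
    {"offset": [0,0,0.2],"rot": [0,0,0],"gripper": 0},
    {"offset": [0,0,0.4],"rot": [0,0,0],"gripper": 0},
    {"offset": [0,0,0.6],"rot": [0,0,0],"gripper": 0},
    {"offset": [0,0,0.75],"rot": [0,0,0],"gripper": 0},
    {"offset": [0,0,0.8],"rot": [0,0,0],"gripper": 0},
    {"offset": [0,0,0.8],"rot": [0,0,0],"gripper": 0},
    {"offset": [0,0,0.8],"rot": [0,0,0],"gripper": 0}
  ]
}}

```text
time_s: 16.55
eef_pos: [587.0, -4.1, 135.9]
ee_rot: [0.001, 0.018, 1.0, 0.0]
force: [-3.2, -0.2, 8.5]
grip_width: -0.003
grip_force: 4.4
```

```bash
python3 - <<'E'
from h import *
from rig import sense
s,T=pose(); print(s['eef_pos'],s['force'])
for n in("wrist","side"):
    c=grab(n,"p10"+n); W=cloud(c); X,Y,Z=np.moveaxis(W,-1,0); r=np.hypot(X-586.7,Y+3)
    dark=c["color"].max(-1)<60
    p=Z[(r<22)&dark&(Z>45)&(Z<76)]; q=Z[(r>28)&(r<32.5)&(Z>56)&(Z<68)]
    print(n,len(p),np.percentile(p,[10,25,50,75,90]).round(1) if len(p) else 0,len(q),np.median(q).round(2))
    print([ (k,round(float(np.median(Z[(r>=k)&(r<k+3)&(Z>40)&(Z<76)])),1)) for k in range(0,36,3) if ((r>=k)&(r<k+3)&(Z>40)&(Z<76)).any()])
print(sense()['eef_pos'],sense()['force'])
E
```

```text
[587.03870922  -4.12109683 135.86639642] [-3.16357282 -0.16955255  8.52780131]
wrist 3304 [62.7 63.1 63.5 63.9 64.5] 2585 62.24
[(6, 63.5), (9, 67.6), (12, 63.7), (15, 63.5), (18, 63.5), (21, 61.1), (24, 59.9), (27, 62.2), (30, 62.2), (33, 51.3)]
side 115 [61.4 63.1 64.  65.1 71.9] 89 61.91
[(6, 64.5), (9, 67.7), (12, 65.1), (15, 63.8), (18, 64.3), (21, 62.8), (24, 61.6), (27, 62.8), (30, 61.4), (33, 55.4)]
[587.03071088  -4.12297886 135.89300015] [-3.78669954  0.05183351  8.13530347]
```

The wrist depth puts the pad 1.2 mm above the ring, so I'll trim down by 0.12 cm.

>>> {"op": "step_arm", "data": {
  "plan": [
    {"offset": [0,0,0.06],"rot": [0,0,0],"gripper": 0},
    {"offset": [0,0,0.12],"rot": [0,0,0],"gripper": 0},
    {"offset": [0,0,0.12],"rot": [0,0,0],"gripper": 0},
    {"offset": [0,0,0.12],"rot": [0,0,0],"gripper": 0}
  ]
}}

```text
time_s: 17.05
eef_pos: [587.0, -4.1, 134.7]
ee_rot: [0.001, 0.018, 1.0, 0.0]
force: [-3.6, 0.7, 9.9]
grip_width: -0.002
grip_force: 4.7
```

```bash
cat > f.py <<'E'
from h import *
s,T=pose(); print(s['time_s'],s['eef_pos'],s['force'])
c=grab("wrist","p11"); W=cloud(c); X,Y,Z=np.moveaxis(W,-1,0); r=np.hypot(X-586.7,Y+3)
for lo,hi in((12,21),(28,32.5)):
    p=Z[(r>lo)&(r<hi)&(Z>56)&(Z<67)]; print(len(p),np.median(p).round(2))
E
python3 f.py
```

```text
17.05 [587.04334073  -4.1246325  134.73970784] [-3.5941442   0.70892242  9.86874499]
2275 62.38
2625 62.27
```

The pad is flush, 0.1 mm off at about 10 N. I'll hold it.

>>> {"op": "step_arm", "data": {
  "plan": [
    {"offset": [0,0,0],"rot": [0,0,0],"gripper": 0},
    {"offset": [0,0,0],"rot": [0,0,0],"gripper": 0},
    {"offset": [0,0,0],"rot": [0,0,0],"gripper": 0},
    {"offset": [0,0,0],"rot": [0,0,0],"gripper": 0},
    {"offset": [0,0,0],"rot": [0,0,0],"gripper": 0},
    {"offset": [0,0,0],"rot": [0,0,0],"gripper": 0},
    {"offset": [0,0,0],"rot": [0,0,0],"gripper": 0},
    {"offset": [0,0,0],"rot": [0,0,0],"gripper": 0},
    {"offset": [0,0,0],"rot": [0,0,0],"gripper": 0},
    {"offset": [0,0,0],"rot": [0,0,0],"gripper": 0},
    {"offset": [0,0,0],"rot": [0,0,0],"gripper": 0},
    {"offset": [0,0,0],"rot": [0,0,0],"gripper": 0}
  ]
}}

```text
time_s: 18.3
eef_pos: [587.0, -4.1, 134.7]
ee_rot: [0.001, 0.018, 1.0, 0.0]
force: [-3.9, 0.0, 9.2]
grip_width: -0.001
grip_force: 4.7
```

>>> {"op": "step_arm", "data": {
  "plan": [
    {"offset": [0,0,0],"rot": [0,0,0],"gripper": 0},
    {"offset": [0,0,0],"rot": [0,0,0],"gripper": 0},
    {"offset": [0,0,0],"rot": [0,0,0],"gripper": 0},
    {"offset": [0,0,0],"rot": [0,0,0],"gripper": 0},
    {"offset": [0,0,0],"rot": [0,0,0],"gripper": 0},
    {"offset": [0,0,0],"rot": [0,0,0],"gripper": 0},
    {"offset": [0,0,0],"rot": [0,0,0],"gripper": 0},
    {"offset": [0,0,0],"rot": [0,0,0],"gripper": 0},
    {"offset": [0,0,0],"rot": [0,0,0],"gripper": 0},
    {"offset": [0,0,0],"rot": [0,0,0],"gripper": 0},
    {"offset": [0,0,0],"rot": [0,0,0],"gripper": 0},
    {"offset": [0,0,0],"rot": [0,0,0],"gripper": 0}
  ]
}}

```text
time_s: 19.5
eef_pos: [587.0, -4.1, 134.8]
ee_rot: [0.001, 0.018, 1.0, 0.0]
force: [-4.3, 0.4, 9.2]
grip_width: 0.003
grip_force: 4.7
```

>>> {"op": "step_arm", "data": {
  "plan": [
    {"offset": [0,0,0],"rot": [0,0,0],"gripper": 0},
    {"offset": [0,0,0],"rot": [0,0,0],"gripper": 0},
    {"offset": [0,0,0],"rot": [0,0,0],"gripper": 0},
    {"offset": [0,0,0],"rot": [0,0,0],"gripper": 0},
    {"offset": [0,0,0],"rot": [0,0,0],"gripper": 0},
    {"offset": [0,0,0],"rot": [0,0,0],"gripper": 0}
  ]
}}

```text
time_s: 20.1
eef_pos: [587.0, -4.1, 134.7]
ee_rot: [0.001, 0.018, 1.0, 0.0]
force: [-3.7, -0.4, 9.3]
grip_width: -0.0
grip_force: 4.7
```

```bash
python3 f.py && python3 -c "
from h import *
c=grab('side','end'); W=cloud(c); X,Y,Z=np.moveaxis(W,-1,0); p=W[(np.hypot(X-462,Y-226)<40)&(Z>60)]; print(p[:,2].max(), p.mean(0).round(0))
cv2.imwrite('pics/endc.png',cv2.resize(c['color'][270:345,320:420,::-1],(800,600)))"
```

```text
20.1 [587.02859545  -4.13068254 134.74667602] [-3.70633163 -0.40320278  9.28464902]
2254 62.37
2622 62.23
102.73074098864402 [459. 222.  83.]
```

View pics/endc.png

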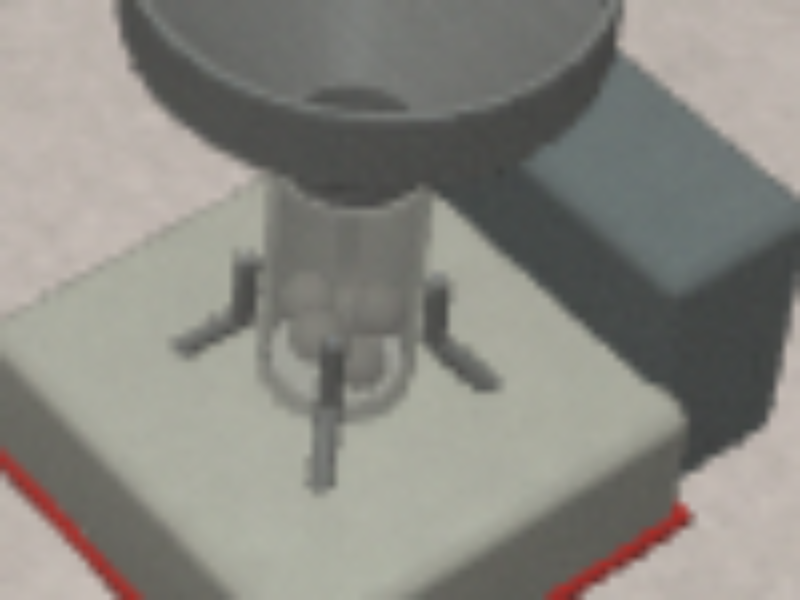

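The balls lie at the bottom of the jar, around (340,330), and the funnel is empty. The pad has been held flush for over 3 s, so I'm handing in.

```bash
python3 -c "
from rig import *
print(finish_job())"
```

```text
the job is handed in; nothing more can be done
None
```

I handed the job in at about 20 s: the balls went through the funnel into the jar (all five seen leaving the scoop, funnel empty afterwards, though I could not count five in the jar image), the empty scoop stands upright and released at its original spot, and the pad was held within about 0.1 mm of flush for just over 3 s and is still held there.

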